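# Draw out the crucible's cooling tray

### The arm

A 7-joint arm with a two-finger parallel gripper is mounted at the origin on the work surface. World frame = base frame: x ahead of the robot, y to its left, z up, the work surface at z = 0. Lengths are in m, angles in rad, forces in N, time in s.
With the tool pointing down it reaches from about 0.4 to 0.875 m from the base axis. Payload 19.3 kg.
Tool frame: the origin (TCP) lies midway between the tips of the shut fingers; the grasp point (between the pads) lies 19 mm behind it (bot.pinch_z is the distance from the TCP to the grasp point, in m); z points along the fingers, y is the direction in which the jaws open and shut (so a half turn about z gives the same grasp; the last joint's range is limited). The gripper opens to 85 mm and grips with 20 to 120 N. Pads are 22 mm wide; open, the fingers measure 114 mm over their backs; the gripper's body (76 mm by 85 mm) begins 54 mm behind the grasp point. The pads swing forward as they close: fully open they stand 13 mm farther back than shut.
Start: joints at [1.205, 0.521, -0.036, 1.599, 0.021, 1.021, -0.113], TCP at [0.182, -0.598, 0.231] pointing down, gripper open.
Joint ranges: [-2.91, 2.91], [-0.3, 2.13], [-1.5, 1.42], [0.17, 2.43], [-1.26, 4.41], [0.16, 1.93], [-2.52, 2.52]. Speed limits (rad/s): [1.89, 1.89, 2.39, 2.39, 3.01, 3.01, 3.01].

### API

Orientations are given as [roll, pitch, yaw] about the fixed x, y, z axes, in that order (R = Rz(yaw) Ry(pitch) Rx(roll)).
In Python, from workcell import bot gives the robot as it stands. The module is installed in compiled form; this text tells all that it offers.
- The arm moves only by the tool move_arm, never from a script. Its argument "moves" is text: rows parted by semicolons, each of 4 numbers parted by spaces: the shift along the tool's x, y, z in mm, then the turn about the tool's z in rad. In form: dx dy dz yaw; .... A call has exactly 10 rows; each row is the pose to reach, as a shift and turn from the pose commanded when the call began, along the tool's axes at that moment; what a row does not reach only later rows make up. A row lasts 1/12 s, in which the tool goes at most 41.7 mm and 7.16 degrees, less where a joint would pass 70% of its speed; a pose out of reach is approached as far as the arm can. A call with a gripper value outside its range is refused whole. "grip" is the opening, from 0 (shut) to 1 (fully open), set as the call begins (left out, the last holds). The fingers move at their own pace and stop on an object; "grip_force" is the grip in N (left out, the last holds). Time passes only in rows, so rows that repeat a pose let the fingers close, or fill a call up. It gives the time, the measured TCP pose, the force and the opening at its end, in the units of the state.
- bot.observe(): the state, without advancing time (a new reading comes with each control period).
- bot.grab_frame(name): name is "side" or "top" or "wrist"; returns a dict with "frame" (420x560x3 uint8, red, green, blue), "z_map" (420x560 float32, m along the optical axis (not along the pixel's ray), 0 where there is no reading), "K" (3x3 intrinsics, pixels), "eye" and "attitude" of the camera in the world. Camera axes: x right, y up, looking along -z (the intrinsics and any distortion apply to the point x, -y, -z); pixel columns grow to the right and rows downward; lengths in m; the calibration is good to about 2 mm. The wrist camera is an equidistant fisheye: a pixel r from the principal point sees the ray r / f radians off the axis. A picture is of the moment at which its call begins.
- bot.job_done(): hands the job in, once; it reports no verdict.
Trained networks look in a picture, given as the dict that the camera call returned (one of the last four; its "shot" number tells which), for a name from the list of things; names that differ only in an ending like _2 or _b are one class to them, and where a whole thing is asked for, a point or a joint stands for the part that bears it (a point fixed in the world has none). Each returns a list of dicts, best first, with "conf" (0 to 1); they miss things now and then, are a little off and sometimes report something else, mostly with a low value. They report only what shows in the picture. A call takes as long as a camera call. They do not tell look-alikes from the thing itself.
- bot.search_frame(picture, label): "at" ([column, row] in pixels, amid what is visible of it).
- bot.pinpoint(picture, label): "at" ([column, row] in pixels: a listed point, or the origin of a listed thing).
The state is a dict: "clock": time; "qpos": joint angles; "qd": joint speeds; "joint_efforts": joint torques, N m; "position": TCP position; "tool_rot": TCP orientation; "force": force on the tool from outside, world axes, zero at the start; "moment": the same for the moment, N m; "grip_width": finger opening in m.
Only numpy, scipy, OpenCV 4.12 (cv2) and the standard library are available. Lean on these libraries where they do the work, as an engineer would, in place of code of your own. Each camera call takes 0.05 s, during which the arm holds its last target. There are 200 camera calls.

### The job

Only one cooling tray may be out at a time: with the fingertips push the empty tray that was left out fully home, then hook a fingertip behind the front lip of the tray that carries the round cup-shaped crucible and draw it all the way out to its stop. Do not pinch or lift anything, do not touch the crucible, which must stay standing on its slab, and leave the third tray, its dish and everything else on the bench alone; finish with the hand clear.

Things in the scene. Friction and masses are not known exactly. Their poses are not given: they have to be found in the camera images.
- empty_stand: Fixed stand: the stand whose tray is empty and starts part-way out. Three alike stand side by side in any order, each slightly turned. Grey base 190 x 120 mm, steel guide rails 44 mm high at its sides, heat shield 93 mm high at its rear. Origin: on the bench, mid-line, 95 mm behind the front of the closed tray; +x to the rear, -x the way the tray comes out (to the robot), z up.
- empty_tray (a joint): Tray on its rails, m: 0 fully home (stop), 0.12 fully out (stop), growing to the stand's -x. Slides at about 1.5 N, more when fast; stays where left. Steel plate 180 x 80 mm, top 28 mm above the bench; upright front lip; behind it a clear well 50 mm long, 80 mm wide; then a fixed white firebrick slab 120 x 74 mm, top 40 mm above the bench.
- empty_lip_top (a point): Middle of the top edge of this tray's lip (steel, 5 mm thick, 76 mm wide), 60 mm above the bench; moves with the tray; axes as the stand's; 87.5 mm from the stand's origin along its -x when home. A grey front plate, 5 mm thick, 80 mm wide, 22 to 54 mm above the bench, is fixed to the lip's robot side: the outer face is 7.5 mm in front of this point, the rear face 2.5 mm behind it.
- cup_stand: Fixed stand: the stand whose tray carries the round cup-shaped crucible. Three alike stand side by side in any order, each slightly turned. Grey base 190 x 120 mm, steel guide rails 44 mm high at its sides, heat shield 93 mm high at its rear. Origin: on the bench, mid-line, 95 mm behind the front of the closed tray; +x to the rear, -x the way the tray comes out (to the robot), z up.
- cup_tray (a joint): Tray on its rails, m: 0 fully home (stop), 0.12 fully out (stop), growing to the stand's -x. Slides at about 1.5 N, more when fast; stays where left. Steel plate 180 x 80 mm, top 28 mm above the bench; upright front lip; behind it a clear well 50 mm long, 80 mm wide; then a fixed white firebrick slab 120 x 74 mm, top 40 mm above the bench.
- cup_lip_top (a point): Middle of the top edge of this tray's lip (steel, 5 mm thick, 76 mm wide), 60 mm above the bench; moves with the tray; axes as the stand's; 87.5 mm from the stand's origin along its -x when home. A grey front plate, 5 mm thick, 80 mm wide, 22 to 54 mm above the bench, is fixed to the lip's robot side: the outer face is 7.5 mm in front of this point, the rear face 2.5 mm behind it.
- dish_stand: Fixed stand: the stand whose tray carries the rectangular dish. Three alike stand side by side in any order, each slightly turned. Grey base 190 x 120 mm, steel guide rails 44 mm high at its sides, heat shield 93 mm high at its rear. Origin: on the bench, mid-line, 95 mm behind the front of the closed tray; +x to the rear, -x the way the tray comes out (to the robot), z up.
- dish_tray (a joint): Tray on its rails, m: 0 fully home (stop), 0.12 fully out (stop), growing to the stand's -x. Slides at about 1.5 N, more when fast; stays where left. Steel plate 180 x 80 mm, top 28 mm above the bench; upright front lip; behind it a clear well 50 mm long, 80 mm wide; then a fixed white firebrick slab 120 x 74 mm, top 40 mm above the bench.
- dish_lip_top (a point): Middle of the top edge of this tray's lip (steel, 5 mm thick, 76 mm wide), 60 mm above the bench; moves with the tray; axes as the stand's; 87.5 mm from the stand's origin along its -x when home. A grey front plate, 5 mm thick, 80 mm wide, 22 to 54 mm above the bench, is fixed to the lip's robot side: the outer face is 7.5 mm in front of this point, the rear face 2.5 mm behind it.
- cup_slab (a point): Centre of the top of the firebrick slab on the crucible's tray, 112.5 mm behind the lip; axes as the stand's; moves with the tray.
- crucible: Loose dark-grey graphite round crucible, 36 mm wide at the foot, 50 mm at the mouth, 50 mm high, 60 to 130 g, standing on the slab near its middle. Origin: centre of its underside.
- crucible_mid (a point): Centre of the crucible, 25 mm above its underside.
- roast_dish: Loose dark-grey graphite rectangular dish 75 x 46 mm, 18 mm high, on the third tray. Origin: centre of its underside. Leave alone.
- weight: Bystander: brass weight, 30 mm wide, 29 mm high, between the paths of the left and middle trays. Origin: at its underside. Leave alone.
- vial: Bystander: small amber vial, 28 mm wide, 42 mm high, between the paths of the middle and right trays. Origin: at its underside. Leave alone.
- reagent: Bystander: amber bottle, 68 mm wide, 125 mm high, at the left. Origin: at its underside. Leave alone.
- mortar: Bystander: white mortar bowl, 96 mm wide, 55 mm high, at the right. Origin: at its underside. Leave alone.
- brush: Bystander: brush lying at the left. Origin: at its underside. Leave alone.
- spatula: Bystander: spatula lying at the right. Origin: at its underside. Leave alone.
- tongs: Bystander: crucible tongs, 260 mm long, lying at the left. Origin: at its underside. Leave alone.
Mind the look-alikes: they are no part of the job. What is shaped like the dish_stand but orange or purple is not meant.

How it is judged:
On the way, in this order (a step that is already met when the one before it is completed fails the run):
1. the empty tray is pushed fully home, the crucible's tray still in (value of joint empty_tray below 0.006 m and value of joint cup_tray below 0.02 m), for 0.2 s.
2. the crucible's tray is being drawn out by a finger on its lip (contact force between the fingers and cup_lip above 0.3 N and value of joint cup_tray above 0.03 m), for 0.05 s.
3. the crucible's tray is out at its stop (value of joint cup_tray above 0.112 m), for 0.2 s.
At the end, for the whole second after the job is handed in: The empty tray and the dish's tray are home (within 8 mm of their stops), the crucible's tray is out (within 10 mm of its outer stop), and the crucible stands upright (within 0.12 rad) and at rest on its slab, its centre within 42 mm (along) and 25 mm (across) of the slab's centre (value of joint each of empty_tray, dish_tray below 0.008 m and value of joint cup_tray above 0.11 m and x of crucible_mid in the frame of cup_slab between -0.042 and 0.042 m and y of crucible_mid in the frame of cup_slab between -0.025 and 0.025 m and z of crucible_mid in the frame of cup_slab between 0.018 and 0.032 m and angle between crucible's own z axis and vertical below 0.12 rad and linear speed of crucible below 0.02 m/s); the robot touches nothing.
It fails at once if two trays are out at the same time (both more than 25 mm) (value of joint each of empty_tray, cup_tray above 0.025 m).
It fails at once if a lip is pinched between the fingers (pressed on both faces) ((contact force between the fingers and empty_lip above 1.5 N and contact force between the fingers and empty_front_plate above 1.5 N) or (contact force between the fingers and cup_lip above 1.5 N and contact force between the fingers and cup_front_plate above 1.5 N)).
It fails at once if the robot touches the crucible (contact force between any of the fingers, the arm and crucible above 0.3 N).
It fails at once if the crucible is lifted or toppled (height (world z) of crucible above 0.055 m or angle between crucible's own z axis and vertical above 0.4 rad).
It fails at once if the third tray is drawn out by more than 15 mm, or the dish or a bystander is moved by more than 20 mm (value of joint dish_tray above 0.015 m or distance of any of weight, vial, reagent, mortar, brush, spatula, tongs, roast_dish from where it was at the start of the episode above 0.02 m).
It also fails if it takes over 51 s, if anything falls off the work surface, if the arm or the gripper's body presses on something with over 40 N, if the wrist force passes 120 N, or if a joint passes its speed limit or range.

## Working session

There is one attempt and no reset: what is moved stays moved. The work goes in short steps, Python scripts to look and compute and a tool call to move; the robot and the scene stay as the last step left them, time stands still between calls to the robot, and variables do not carry over. Pictures are saved under pics/ and viewed, about 8 in all and at most 12, crops included, and the job is handed in when it is done.

Besides the shell and the picture viewer there is one more tool, called after ">>>" by a JSON object that holds its "fn" and its "kwargs". move_arm: Moves the arm, as the interface text tells. Its arguments: {"type":"object","properties":{"moves":{"type":"string"},"grip":{"type":"number"},"grip_force":{"type":"number"}},"required":["moves"]}

```bash
mkdir -p pics
cat > h.py <<'E'
import numpy as np, cv2
from workcell import bot
from scipy.spatial.transform import Rotation as R
def att(f):
    a=np.array(f["attitude"],float)
    return a if a.shape==(3,3) else (R.from_euler('xyz',a).as_matrix() if a.size==3 else R.from_quat(a).as_matrix())
def cloud(f):
    K=np.array(f["K"]);z=f["z_map"];v,u=np.mgrid[:z.shape[0],:z.shape[1]]
    p=np.stack([(u-K[0,2])/K[0,0]*z,-(v-K[1,2])/K[1,1]*z,-z],-1)
    return p@att(f).T+np.array(f["eye"])
def proj(f,P):
    K=np.array(f["K"]);c=(np.atleast_2d(P)-np.array(f["eye"]))@att(f)
    return np.stack([K[0,0]*c[:,0]/-c[:,2]+K[0,2],K[1,1]*-c[:,1]/-c[:,2]+K[1,2]],-1)
def ray(f,at,h):
    K=np.array(f["K"]);d=att(f)@np.array([(at[0]-K[0,2])/K[0,0],-(at[1]-K[1,2])/K[1,1],-1])
    e=np.array(f["eye"]);return e+d*(h-e[2])/d[2]
E
python3 - <<'E'
from h import *
s=bot.observe();print({k:np.round(v,3) for k,v in s.items()})
for n in ("top","side"):
    f=bot.grab_frame(n);cv2.imwrite(f"pics/{n}1.png",f["frame"][:,:,::-1])
    print(n,np.round(f["eye"],3),f["attitude"],f["K"],[k for k in f])
    for l,h in (("empty_lip_top",.06),("cup_lip_top",.06),("dish_lip_top",.06),("empty_stand",0),("cup_stand",0),("dish_stand",0),("crucible",.04),("cup_slab",.04),("roast_dish",.04),("weight",0),("vial",0)):
        for d in bot.pinpoint(f,l)[:3]: print(l,np.round(d["at"],0),round(d["conf"],2),np.round(ray(f,d["at"],h),3))
E
```

```text
{'clock': np.float64(0.0), 'qpos': array([ 1.205,  0.522, -0.036,  1.6  ,  0.021,  1.021, -0.113]), 'qd': array([ 0.002,  0.   , -0.   , -0.001,  0.   , -0.001,  0.   ]), 'joint_efforts': array([ 0.0000e+00, -9.2709e+01,  1.9800e+00, -3.6993e+01,  1.8000e-02,
        8.0000e-03,  0.0000e+00]), 'position': array([ 0.182, -0.598,  0.231]), 'tool_rot': array([-3.14 ,  0.   ,  0.296]), 'force': array([-0.201,  0.523,  0.038]), 'moment': array([-0.02 ,  0.002,  0.044]), 'grip_width': np.float64(0.085)}
top [0.233 0.002 1.637] [ 0.18018399  0.00969412 -1.55669588] [[486.77431465   0.         270.95267883]
 [  0.         486.77431465 210.00474948]
 [  0.           0.           1.        ]] ['frame', 'z_map', 'K', 'eye', 'attitude', 'shot']
empty_lip_top [343. 216.] 0.57 [ 0.503 -0.214  0.06 ]
cup_lip_top [274. 190.] 0.68 [0.587 0.011 0.06 ]
cup_lip_top [209. 146.] 0.66 [0.739 0.234 0.06 ]
cup_lip_top [202. 182.] 0.61 [0.613 0.252 0.06 ]
dish_lip_top [275. 192.] 0.92 [0.582 0.009 0.06 ]
dish_lip_top [212. 306.] 0.88 [0.208 0.204 0.06 ]
dish_lip_top [363. 312.] 0.7 [ 0.195 -0.273  0.06 ]
empt
[... 977 characters left out ...]
 [296. 195.] 0.75 [ 0.479 -0.116  0.   ]
cup_stand [180. 259.] 0.83 [0.706 0.246 0.   ]
dish_stand [372. 183.] 0.97 [ 0.264 -0.252  0.   ]
dish_stand [329. 284.] 0.61 [0.289 0.197 0.   ]
dish_stand [226. 204.] 0.57 [ 0.676 -0.007  0.   ]
crucible [175. 246.] 0.85 [0.721 0.236 0.04 ]
crucible [303. 162.] 0.18 [ 0.494 -0.237  0.04 ]
cup_slab [209. 250.] 0.72 [0.626 0.222 0.04 ]
cup_slab [174. 246.] 0.63 [0.725 0.237 0.04 ]
roast_dish [220. 193.] 0.74 [ 0.691 -0.007  0.04 ]
roast_dish [250. 196.] 0.46 [ 0.6   -0.026  0.04 ]
weight [283. 252.] 0.61 [0.442 0.129 0.   ]
weight [222. 205.] 0.37 [0.686 0.001 0.   ]
vial [265. 341.] 0.6 [0.392 0.418 0.   ]
vial [295. 195.] 0.42 [ 0.483 -0.116  0.   ]
```

Run:
```python
import cv2
a=cv2.imread("pics/top1.png")[90:340,110:400];cv2.imwrite("pics/top1c.png",cv2.resize(a,None,fx=2.4,fy=2.4,interpolation=cv2.INTER_CUBIC))
```

```text
(no output)
```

View pics/top1c.png

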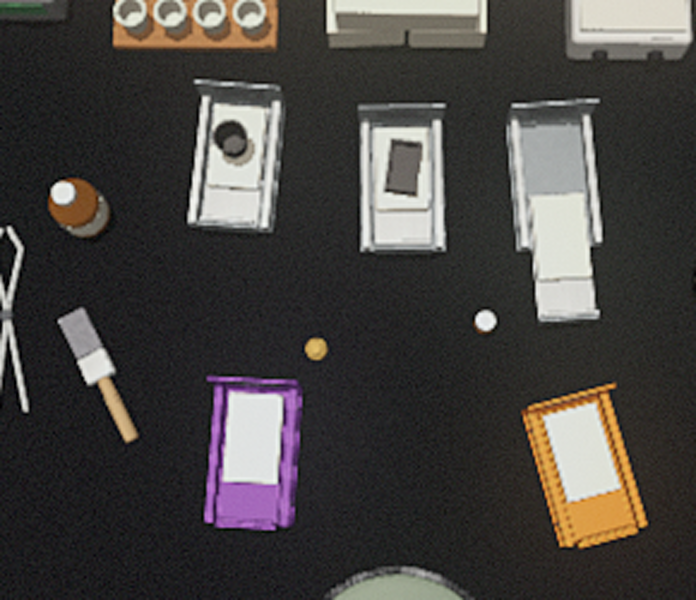

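View pics/side1.png

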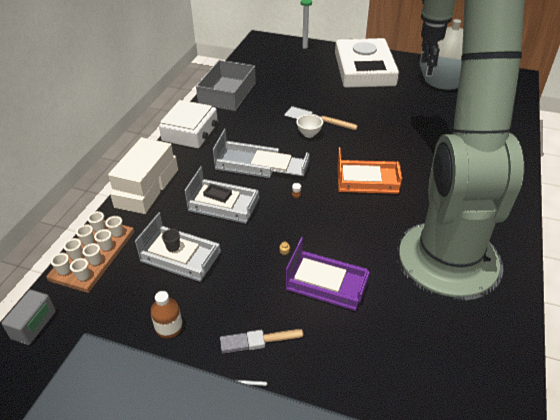

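The top view (2.4x crop, offset 110,90) shows:
- The cup stand is on the left, with its lip at about crop (230,228).
- The dish stand is in the middle.
- The empty stand is on the right, with its tray out and its lip at about (568,317).
- The brass weight is at (316,348) and the vial at (485,320).
- The purple and orange stands are look-alikes.

Next I fit the poses from depth.

```bash
cat > fit.py <<'E'
from h import *
# local boxes (x0,x1,y0,y1,ztop) for stand; q = tray travel
def fit(fs,c,q0=None):
    from scipy.optimize import minimize
    P=np.concatenate([cloud(f)[f["z_map"]>0].reshape(-1,3) for f in fs])
    P=P[(np.hypot(*(P[:,:2]-c).T)<.26)&(P[:,2]>.015)&(P[:,2]<.11)&(abs(P[:,1]-c[1])<.095)]
    return P
E
python3 - <<'E'
from fit import *
T=bot.grab_frame("top");S=bot.grab_frame("side")
for nm,c in (("empty",(.68,-.22)),("dish",(.68,-.005)),("cup",(.70,.24))):
    for fn,f in (("top",T),("side",S)):
        P=fit([f],np.array(c))
        for lab,lo,hi in (("shield",.08,.10),("lip",.054,.066),("rail",.038,.048),("plate",.022,.034)):
            Q=P[(P[:,2]>lo)&(P[:,2]<hi)]
            if lab in("lip",): Q=Q[Q[:,0]<c[0]-.06]
            if len(Q)<4: print(nm,fn,lab,len(Q)); continue
            r=cv2.minAreaRect(Q[:,:2].astype(np.float32)*1000)
            k=cv2.fitLine(Q[:,:2].astype(np.float32),cv2.DIST_HUBER,0,.01,.01).ravel()
            print(nm,fn,lab,len(Q),"rect",np.round(r[0],0),np.round(r[1],0),round(r[2],1),"dir",round(np.degrees(np.arctan2(k[1],k[0])),1),"mid",np.round(np.median(Q,0),3),np.round(Q.min(0),3),np.round(Q.max(0),3))
E
```

```text
empty top shield 320 rect [ 837. -242.] [ 97. 214.] 58.9 dir -30.4 mid [ 0.9   -0.264  0.085] [ 0.769 -0.315  0.08 ] [ 0.937 -0.145  0.097]
empty top lip 52 rect [ 485. -228.] [10. 73.] 1.9 dir -85.6 mid [ 0.486 -0.229  0.059] [ 0.479 -0.265  0.054] [ 0.491 -0.192  0.065]
empty top rail 886 rect [ 709. -215.] [154. 461.] 82.6 dir -4.6 mid [ 0.624 -0.222  0.042] [ 0.478 -0.314  0.038] [ 0.939 -0.145  0.048]
empty top plate 679 rect [ 702. -215.] [153. 453.] 82.5 dir -1.1 mid [ 0.569 -0.22   0.027] [ 0.477 -0.315  0.022] [ 0.928 -0.147  0.034]
empty side shield 223 rect [ 838. -238.] [ 99. 216.] 59.9 dir -30.8 mid [ 0.898 -0.256  0.084] [ 0.768 -0.315  0.08 ] [ 0.939 -0.141  0.097]
empty side lip 31 rect [ 486. -225.] [10. 79.] 4.1 dir -85.6 mid [ 0.488 -0.227  0.058] [ 0.48  -0.264  0.054] [ 0.494 -0.186  0.064]
empty side rail 775 rect [ 707. -214.] [151. 461.] 82.8 dir -4.1 mid [ 0.636 -0.218  0.041] [ 0.478 -0.311  0.038] [ 0.936 -0.146  0.048]
empty side plate 682 rect [ 708. -214.] [156. 461.] 83.3 dir -5.9 mid [ 0.633 -0.211  0.028] [ 0.478 -0.311  0.022] [ 0.938 -0.141  0.034]

[... 1309 characters left out ...]
145.] 5.9 dir 3.6 mid [0.717 0.238 0.042] [0.604 0.176 0.038] [0.958 0.333 0.048]
cup top plate 670 rect [781. 250.] [357. 146.] 5.7 dir 3.6 mid [0.687 0.245 0.027] [0.605 0.178 0.022] [0.959 0.335 0.034]
cup side shield 275 rect [752. 240.] [120. 104.] 86.5 dir -5.2 mid [0.793 0.241 0.087] [0.7   0.178 0.08 ] [0.805 0.297 0.096]
cup side lip 75 rect [611. 251.] [77. 12.] 87.0 dir 86.3 mid [0.613 0.251 0.057] [0.604 0.213 0.054] [0.619 0.289 0.062]
cup side rail 1139 rect [779. 248.] [354. 145.] 5.1 dir 4.6 mid [0.713 0.26  0.042] [0.603 0.176 0.038] [0.959 0.334 0.048]
cup side plate 773 rect [778. 254.] [355. 138.] 5.5 dir 6.9 mid [0.665 0.259 0.028] [0.603 0.186 0.022] [0.954 0.335 0.034]
```

>>> {"fn": "move_arm", "kwargs": {"moves": "20 -15 0 0.05;56 -42 0 0.1;92 -69 0 0.15;128 -96 0 0.2;164 -123 0 0.223;200 -150 0 0.223;236 -178 0 0.223;272 -205 0 0.223;308 -232 0 0.223;344 -259 0 0.223", "grip": 0}}

```text
clock: 2.13
position: [0.4185, -0.2728, 0.2316]
tool_rot: [3.141, -0.0, 0.073]
force: [1.0, -0.5, 0.3]
grip_width: -0.0002
```

>>> {"fn": "move_arm", "kwargs": {"moves": "7 -10 0 0;14 -19 10 0;14 -19 40 0;14 -19 75 0;14 -19 110 0;14 -19 140 0;14 -19 165 0;14 -19 180 0;14 -19 180 0;14 -19 180 0"}}

```text
clock: 2.97
position: [0.4301, -0.2545, 0.0512]
tool_rot: [-3.141, 0.001, 0.073]
force: [0.4, 0.8, 0.4]
grip_width: -0.0003
```

Run:
```python
from h import *
print({k:np.round(v,3) for k,v in bot.observe().items() if k in("position","tool_rot","force","clock")})
f=bot.grab_frame("side");a=f["frame"][90:290,180:420,::-1];cv2.imwrite("pics/s2.png",cv2.resize(a,None,fx=3,fy=3,interpolation=cv2.INTER_CUBIC))
```

```text
{'clock': np.float64(2.967), 'position': array([ 0.43 , -0.254,  0.051]), 'tool_rot': array([-3.141e+00,  1.000e-03,  7.300e-02]), 'force': array([0.403, 0.756, 0.352])}
```

View pics/s2.png

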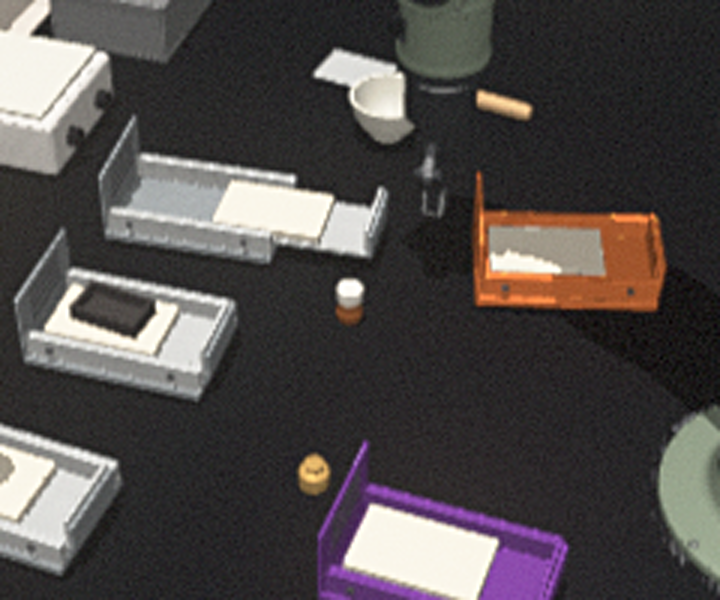

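The shut fingertips are at crop (432,190), between the empty tray's lip and the orange look-alike. I'll align them and start the push.

>>> {"fn": "move_arm", "kwargs": {"moves": "0 -12 0 0;4 -23 8 0;12 -23 15 0;20 -23 15 0;28 -23 15 0;36 -23 15 0;43 -23 15 0;50 -23 15 0;57 -23 15 0;64 -23 15 0"}}

```text
clock: 3.85
position: [0.4929, -0.2271, 0.0364]
tool_rot: [-3.142, 0.0, 0.072]
force: [-2.0, -0.4, 0.1]
grip_width: -0.0001
```

>>> {"fn": "move_arm", "kwargs": {"moves": "6 0 0 0;12 0 0 0;18 0 0 0;24 0 0 0;30 0 0 0;36 0 0 0;42 0 0 0;48 0 0 0;53 0 0 0;57 0 0 0"}}

```text
clock: 4.68
position: [0.5499, -0.2227, 0.0362]
tool_rot: [-3.141, -0.0, 0.073]
force: [-2.2, 0.7, 0.4]
grip_width: 0.0001
```

Run:
```python
from fit import *
T=bot.grab_frame("top");P=cloud(T);m=(T["z_map"]>0)
# shield: plane near x~.78, y -.27..-.15 ; lips
for nm,y0,y1 in (("empty",-.275,-.145),("dish",-.065,.055),("cup",.17,.30)):
    for lab,z0,z1,x0,x1 in (("shield",.085,.097,.74,.83),("rail",.04,.047,.59,.76)):
        Q=P[m&(P[...,2]>z0)&(P[...,2]<z1)&(P[...,0]>x0)&(P[...,0]<x1)&(P[...,1]>y0)&(P[...,1]<y1)]
        if len(Q)>3:
            r=cv2.minAreaRect(Q[:,:2].astype(np.float32)*1000);print(nm,lab,len(Q),np.round(r[0]),np.round(r[1]),round(r[2],1),Q.min(0).round(3),Q.max(0).round(3))
```

```text
empty shield 65 [ 776. -206.] [  8. 117.] 5.6 [ 0.769 -0.264  0.085] [ 0.782 -0.147  0.097]
empty rail 325 [ 676. -209.] [170. 112.] 0.8 [ 0.59  -0.264  0.04 ] [ 0.76  -0.152  0.047]
dish shield 63 [769.   1.] [ 10. 106.] 3.3 [ 0.761 -0.052  0.085] [0.773 0.055 0.096]
dish rail 439 [675.   2.] [167. 105.] 0.4 [ 0.592 -0.051  0.04 ] [0.759 0.055 0.047]
cup shield 77 [771. 239.] [118.  62.] 87.1 [0.741 0.179 0.085] [0.805 0.296 0.096]
cup rail 371 [683. 243.] [112. 157.] 86.1 [0.605 0.182 0.04 ] [0.759 0.3   0.047]
```

>>> {"fn": "move_arm", "kwargs": {"moves": "3 0 0 0;6 0 0 0;9 0 0 0;11 0 0 0;13 0 0 0;15 0 0 0;16 0 0 0;17 0 0 0;18 0 0 0;19 0 0 0"}}

```text
clock: 5.57
position: [0.5683, -0.2215, 0.0363]
tool_rot: [-3.142, 0.0, 0.073]
force: [-2.1, 1.3, -0.8]
grip_width: 0.0003
```

>>> {"fn": "move_arm", "kwargs": {"moves": "1 0 0 0;2 0 0 0;3 0 0 0;4 0 0 0;5 0 0 0;6 0 0 0;7 0 0 0;7 0 0 0;7 0 0 0;7 0 0 0"}}

```text
clock: 6.4
position: [0.5747, -0.221, 0.0362]
tool_rot: [-3.141, 0.001, 0.073]
force: [-4.8, 1.3, 1.0]
grip_width: -0.0001
```

>>> {"fn": "move_arm", "kwargs": {"moves": "0.5 0 0 0;1 0 0 0;1.5 0 0 0;2 0 0 0;2.5 0 0 0;3 0 0 0;3 0 0 0;3 0 0 0;3 0 0 0;3 0 0 0"}}

```text
clock: 7.23
position: [0.5748, -0.221, 0.0361]
tool_rot: [-3.141, 0.007, 0.072]
force: [-23.6, 2.7, 17.9]
grip_width: 0.0
```

>>> {"fn": "move_arm", "kwargs": {"moves": "-8 0 0 0;-20 0 0 0;-35 0 0 0;-42 0 -10 0;-42 0 -35 0;-42 0 -65 0;-42 0 -95 0;-42 0 -125 0;-42 0 -144 0;-42 0 -144 0"}}

```text
clock: 8.07
position: [0.5385, -0.2246, 0.1855]
tool_rot: [3.139, -0.007, 0.072]
force: [0.2, -0.9, -0.8]
grip_width: 0.0
```

>>> {"fn": "move_arm", "kwargs": {"moves": "6 -20 0 0.05;16 -56 0 0.1;27 -93 0 0.135;38 -130 0 0.135;49 -167 0 0.135;60 -204 0 0.135;71 -241 0 0.135;82 -278 0 0.135;92 -315 0 0.135;103 -350 0 0.135"}}

```text
clock: 8.9
position: [0.6137, 0.1352, 0.1808]
tool_rot: [-3.141, -0.001, -0.062]
force: [0.6, -0.1, -0.3]
grip_width: 0.0001
```

Run:
```python
from fit import *
print({k:np.round(v,3) for k,v in bot.observe().items() if k in("position","tool_rot","force","clock")})
T=bot.grab_frame("top");P=cloud(T);m=(T["z_map"]>0)
for nm,y0,y1 in (("empty",-.275,-.155),("dish",-.055,.055),("cup",.20,.30)):
    Q=P[m&(P[...,2]>.054)&(P[...,2]<.066)&(P[...,0]>.45)&(P[...,0]<.63)&(P[...,1]>y0)&(P[...,1]<y1)]
    if len(Q)>3:
        r=cv2.minAreaRect(Q[:,:2].astype(np.float32)*1000);print(nm,len(Q),np.round(r[0]),np.round(r[1]),round(r[2],1))
cv2.imwrite("pics/top3.png",cv2.resize(T["frame"][90:290,150:400,::-1],None,fx=2.8,fy=2.8,interpolation=cv2.INTER_CUBIC))
```

```text
{'clock': np.float64(8.9), 'position': array([0.614, 0.135, 0.181]), 'tool_rot': array([-3.141e+00, -1.000e-03, -6.200e-02]), 'force': array([ 0.639, -0.086, -0.278])}
empty 54 [ 591. -227.] [19. 88.] 15.5
dish 40 [584. -15.] [27. 78.] 20.1
cup 45 [611. 250.] [68.  9.] 87.1
```

View pics/top3.png

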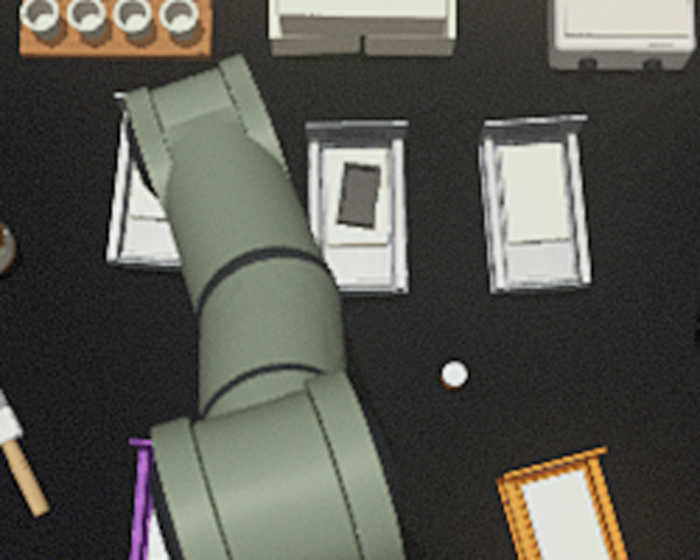

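The empty tray is home: its front, at crop (540,288), is flush with its rails. The arm is covering part of the cup stand. I'll go above the well behind the cup tray's lip.

>>> {"fn": "move_arm", "kwargs": {"moves": "4 -25 0 0;9 -60 0 0;13 -90 0 0;16 -108 0 0;16 -113 10 0;16 -113 30 0;16 -113 50 0;16 -113 60 0;16 -113 60 0;16 -113 60 0"}}

```text
clock: 9.78
position: [0.6367, 0.244, 0.1205]
tool_rot: [3.141, 0.0, -0.063]
force: [0.7, 1.0, 0.5]
grip_width: 0.0002
```

Run:
```python
from fit import *
print({k:np.round(v,4) for k,v in bot.observe().items() if k in("position","tool_rot","force","clock")})
f=bot.grab_frame("side");cv2.imwrite("pics/s4.png",cv2.resize(f["frame"][170:320,90:290,::-1],None,fx=3.6,fy=3.6,interpolation=cv2.INTER_CUBIC))
P=cloud(f);m=f["z_map"]>0
Q=P[m&(P[...,2]>.054)&(P[...,2]<.066)&(P[...,0]>.45)&(P[...,0]<.63)&(P[...,1]>.2)&(P[...,1]<.3)]
r=cv2.minAreaRect(Q[:,:2].astype(np.float32)*1000);print(len(Q),r)
Q=P[m&(P[...,2]>.1)&(P[...,2]<.145)&(P[...,0]>.58)&(P[...,0]<.70)&(P[...,1]>.2)&(P[...,1]<.3)]
print("finger",len(Q),Q.min(0).round(3),Q.max(0).round(3))
```

```text
{'clock': np.float64(9.7833), 'position': array([0.6367, 0.244 , 0.1205]), 'tool_rot': array([ 3.1413e+00,  3.0000e-04, -6.2800e-02]), 'force': array([0.6754, 1.016 , 0.4996])}
70 ((611.3502807617188, 248.95603942871094), (76.7502670288086, 12.17943000793457), 86.79701232910156)
finger 55 [0.624 0.231 0.118] [0.644 0.262 0.144]
```

View pics/s4.png

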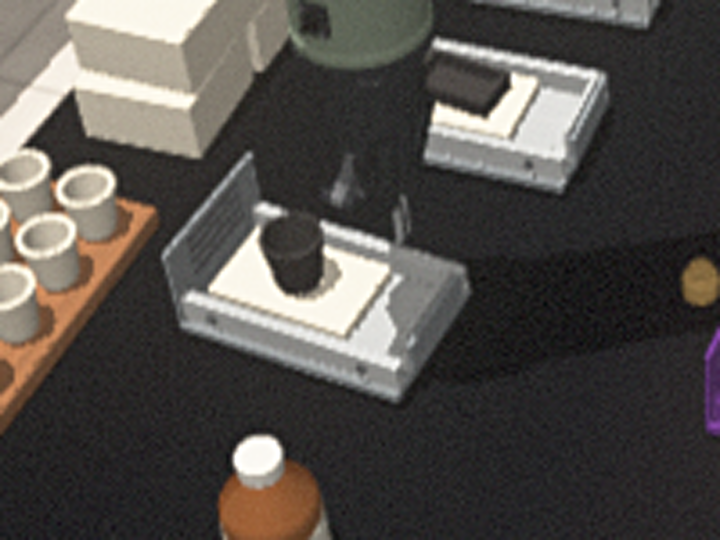

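The view confirms the fingertips (crop 400,220) are hovering over the well, with the crucible at (292,255) well behind. I'll descend to about 12 mm above the plate.

>>> {"fn": "move_arm", "kwargs": {"moves": "0 -1 12 0;0 -2 28 0;0 -2 44 0;0 -2 58 0;0 -2 68 0;0 -2 74 0;0 -2 78 0;0 -2 80 0;0 -2 80 0;0 -2 80 0"}}

```text
clock: 10.67
position: [0.637, 0.2467, 0.0408]
tool_rot: [-3.141, -0.001, -0.062]
force: [-0.1, -0.5, -1.1]
grip_width: -0.0002
```

>>> {"fn": "move_arm", "kwargs": {"moves": "-2 0 0 0;-4 0 0 0;-6 0 0 0;-8 0 0 0;-10 0 0 0;-12 0 0 0;-14 0 0 0;-16 0 0 0;-18 0 0 0;-20 0 0 0"}}

```text
clock: 11.5
position: [0.6166, 0.2479, 0.0404]
tool_rot: [-3.141, -0.0, -0.062]
force: [1.7, 0.8, 0.9]
grip_width: -0.0
```

>>> {"fn": "move_arm", "kwargs": {"moves": "-2.5 0 0 0;-5 0 0 0;-8 0 0 0;-11 0 0 0;-14 0 0 0;-17 0 0 0;-20 0 0 0;-23 0 0 0;-26 0 0 0;-29 0 0 0"}}

```text
clock: 12.33
position: [0.5875, 0.2497, 0.0403]
tool_rot: [-3.142, 0.0, -0.062]
force: [1.8, 1.6, 0.4]
grip_width: 0.0001
```

>>> {"fn": "move_arm", "kwargs": {"moves": "-3 0 0 0;-6 0 0 0;-9 0 0 0;-12 0 0 0;-15 0 0 0;-18 0 0 0;-21 0 0 0;-24 0 0 0;-27 0 0 0;-30 0 0 0"}}

```text
clock: 13.17
position: [0.5576, 0.2515, 0.0403]
tool_rot: [-3.142, -0.0, -0.062]
force: [3.0, 1.3, 0.6]
grip_width: -0.0005
```

>>> {"fn": "move_arm", "kwargs": {"moves": "-3 0 0 0;-6 0 0 0;-9 0 0 0;-12 0 0 0;-15 0 0 0;-18 0 0 0;-21 0 0 0;-24 0 0 0;-27 0 0 0;-30 0 0 0"}}

```text
clock: 14.0
position: [0.5276, 0.2534, 0.0403]
tool_rot: [-3.142, -0.0, -0.062]
force: [1.6, 0.9, 0.1]
grip_width: 0.0003
```

>>> {"fn": "move_arm", "kwargs": {"moves": "-2.5 0 0 0;-5 0 0 0;-7.5 0 0 0;-10 0 0 0;-12 0 0 0;-14 0 0 0;-15.5 0 0 0;-17 0 0 0;-18 0 0 0;-19 0 0 0"}}

```text
clock: 14.83
position: [0.5091, 0.2545, 0.0403]
tool_rot: [-3.141, -0.0, -0.062]
force: [9.5, -0.6, -4.2]
grip_width: -0.0002
```

>>> {"fn": "move_arm", "kwargs": {"moves": "-1 0 0 0;-2 0 0 0;-3 0 0 0;-4 0 0 0;-4.5 0 0 0;-5 0 0 0;-5.5 0 0 0;-6 0 0 0;-6.5 0 0 0;-7 0 0 0"}}

```text
clock: 15.67
position: [0.5089, 0.2545, 0.0408]
tool_rot: [-3.138, -0.012, -0.065]
force: [49.0, 0.1, -37.3]
grip_width: -0.0001
```

The tray is at its stop. I'll release forward gently to mid-well, then lift straight up.

>>> {"fn": "move_arm", "kwargs": {"moves": "3 0 0 0;6 0 0 0;10 0 0 0;14 0 0 0;18 0 0 0;19 0 0 0;19 0 0 0;19 0 -5 0;19 0 -20 0;19 0 -45 0"}}

```text
clock: 16.5
position: [0.5195, 0.2532, 0.0843]
tool_rot: [3.14, 0.003, -0.062]
force: [0.4, 0.6, 0.5]
grip_width: 0.0001
```

>>> {"fn": "move_arm", "kwargs": {"moves": "0 0 -20 0;0 0 -50 0;0 0 -80 0;0 0 -110 0;0 20 -130 0;0 55 -150 0;0 95 -150 0;0 135 -150 0;0 170 -150 0;0 180 -150 0"}}

```text
clock: 17.33
position: [0.509, 0.0687, 0.236]
tool_rot: [3.14, -0.0, -0.067]
force: [1.6, -0.0, 0.2]
grip_width: -0.0001
```

Run:
```python
from fit import *
print({k:np.round(v,4) for k,v in bot.observe().items() if k in("position","force","clock")})
T=bot.grab_frame("top");S=bot.grab_frame("side")
for n,f in (("top",T),("side",S)):
    P=cloud(f);m=f["z_map"]>0
    for nm,y0,y1 in (("empty",-.262,-.165),("dish",-.04,.05),("cup",.205,.30)):
        Q=P[m&(P[...,2]>.055)&(P[...,2]<.065)&(P[...,0]>.45)&(P[...,0]<(.55 if nm=="cup" else .61))&(P[...,1]>y0)&(P[...,1]<y1)]
        if len(Q)>5: print(n,nm,len(Q),np.median(Q,0).round(3))
    Q=P[m&(P[...,2]>.08)&(P[...,2]<.095)&(P[...,0]>.55)&(P[...,0]<.68)&(P[...,1]>.2)&(P[...,1]<.3)]
    if len(Q): print("crucible rim",len(Q),((Q.min(0)+Q.max(0))/2).round(3))
a=T["frame"][90:290,120:400,::-1];b=S["frame"][120:320,100:380,::-1]
cv2.imwrite("pics/f5.png",cv2.resize(np.vstack([a,b]),None,fx=1.5,fy=1.5,interpolation=cv2.INTER_CUBIC))
```

```text
{'clock': np.float64(17.3333), 'position': array([0.509 , 0.0687, 0.236 ]), 'force': array([ 1.5667, -0.0067,  0.2007])}
top empty 55 [ 0.59  -0.22   0.059]
top dish 19 [ 0.582 -0.021  0.059]
top cup 51 [0.491 0.258 0.059]
crucible rim 67 [0.605 0.251 0.088]
side empty 25 [ 0.59  -0.219  0.057]
side dish 47 [0.583 0.011 0.058]
side cup 66 [0.493 0.258 0.059]
crucible rim 127 [0.605 0.251 0.087]
```

View pics/f5.png

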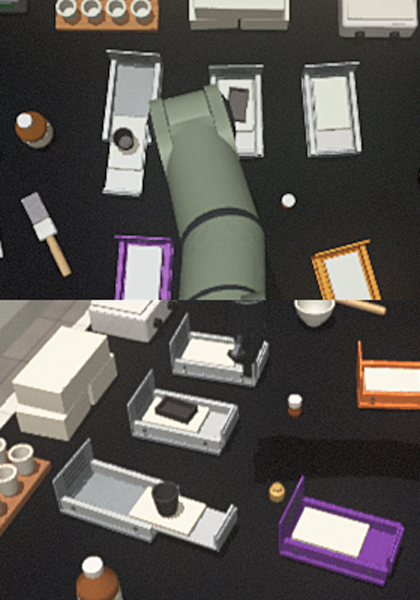

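The picture shows:
- The cup tray is fully out, with the crucible upright on its slab.
- The empty and dish trays are home.
- The weight and vial haven't moved.
- The hand is clear, at a height of 0.236 m.

I'm handing in now.

```bash
python3 -c "
from workcell import bot
print(bot.job_done())"
```

```text
the job is handed in; nothing more can be done
None
```

The empty tray is home, the crucible's tray is out at its stop, and I handed the job in at about 17.4 s of the 51 s limit.

- **Empty tray:** I pushed it in with the shut fingertips until it stopped moving, with about 24 N at the stop. At the end its lip was about 186 mm in front of its heat shield, the same as the dish tray, which was never moved.
- **Crucible's tray:** I hooked a fingertip behind its lip and drew it out slowly at 2–3 N. It stopped at its outer stop, where the force reached about 49 N (limit 120 N). The lip moved from x = 0.611 to about 0.492 m, so roughly 0.12 m of travel.
- **Crucible:** It stands upright at about (0.605, 0.251), within a few millimetres of my estimate of the slab centre at (0.604, 0.250).
- **Bystanders:** The weight, vial and dish look unmoved in the last picture. The tongs, spatula and mortar were partly or wholly outside that crop, so I did not check them separately.
- **Hand:** It finished clear at a height of 0.236 m, touching nothing.

No check failed. Depth noise left about 3 mm of uncertainty on the lip positions. In the first moves the arm fell about 40 mm short of its target because of the speed cap, and I corrected that before it touched anything.

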